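# Right the knocked-over parts tub and refill it

### The job

The small green parts tub lying on its side has been knocked over and its two parts, the copper-wound bobbin and the brass commutator that stand loose on the bench, have come out. Stand the tub upright on the bench and let go of it, then put both parts back inside it. Leave the other things on the bench where they are.

Things in the scene. Friction and masses are not known exactly. Their poses are not given: they have to be found in the camera images.
- tub: Green plastic open-topped tub with a white label; outside 66 (own x) by 58 (y) by 84 mm tall (z), walls and floor 3 mm. Origin: centre of the underside; z points from closed floor to open mouth. Starts lying on its +x side (66 mm high, origin 33 mm above the bench), mouth roughly to the robot's left (+y); the sides 58 mm apart are then upright. Standing: origin at z = 0.
- tub_mouth (a point): Centre of the tub's mouth (60 by 52 mm inside), 84 mm from the origin along the tub's z.
- bobbin: Small bobbin wound with copper wire between two white flanges, standing on end: flanges 28 mm diameter, 28 mm tall. Origin: centre of its underside, z along its axis.
- bobbin_mid (a point): Centre of the bobbin, 14 mm above its origin.
- commutator: Brass motor commutator with black lines between its bars and a black top, a plain cylinder standing on end: 26 mm diameter, 26 mm tall. Origin: centre of its underside, z along its axis.
- commutator_mid (a point): Centre of the commutator, 13 mm above its origin.
- varnish: Bystander: amber glass bottle with black cap, 54 mm diameter, 125 mm tall, standing. Origin: centre of its underside.
- tape: Bystander: yellow roll of tape lying flat, 90 mm outside diameter, 64 mm inside, 18 mm high. Origin: centre of its underside.
- driver: Bystander: screwdriver lying on the bench, about 200 mm long along its x, handle to -x. Origin: under its middle.
- wirespool: Bystander: black spool full of copper wire, 72 mm diameter, 60 mm tall, standing. Origin: centre of its underside.
- cup: Bystander: white mug, 76 mm diameter, 85 mm tall, handle at its +y. Origin: centre of its underside.

How it is judged:
On the way, in this order (a step that is already met when the one before it is completed fails the run):
1. The tub stands upright on the bench, at rest and let go (angle between tub's own z axis and vertical below 0.1 rad and height (world z) of tub below 0.008 m and linear speed of tub below 0.02 m/s and contact force between the fingers and tub below 0.1 N), for 0.2 s.
2. One of the parts is in the tub (((x of bobbin_mid in the frame of tub between -0.03 and 0.03 m and y of bobbin_mid in the frame of tub between -0.026 and 0.026 m and z of bobbin_mid in the frame of tub between 0.003 and 0.078 m) or (x of commutator_mid in the frame of tub between -0.03 and 0.03 m and y of commutator_mid in the frame of tub between -0.026 and 0.026 m and z of commutator_mid in the frame of tub between 0.003 and 0.078 m))), for 0.1 s.
At the end, for the whole second after the job is handed in: The tub stands upright on the bench (within 0.1 rad, its underside within 8 mm of bench height), the centres of the bobbin and of the commutator both lie within its inner walls, between its floor and 6 mm below its rim, and all three are at rest (angle between tub's own z axis and vertical below 0.1 rad and height (world z) of tub below 0.008 m and x of bobbin_mid in the frame of tub between -0.03 and 0.03 m and y of bobbin_mid in the frame of tub between -0.026 and 0.026 m and z of bobbin_mid in the frame of tub between 0.003 and 0.078 m and x of commutator_mid in the frame of tub between -0.03 and 0.03 m and y of commutator_mid in the frame of tub between -0.026 and 0.026 m and z of commutator_mid in the frame of tub between 0.003 and 0.078 m and linear speed of tub below 0.02 m/s and linear speed of each of bobbin, commutator below 0.03 m/s); the robot touches nothing.
It fails at once if The amber bottle of varnish is moved more than 30 mm or tipped over (distance of varnish from where it was at the start of the episode above 0.03 m or angle between varnish's own z axis and vertical above 0.5 rad).
It fails at once if The yellow roll of tape is moved more than 30 mm or tipped over (distance of tape from where it was at the start of the episode above 0.03 m or angle between tape's own z axis and vertical above 0.5 rad).
It fails at once if The screwdriver is moved more than 30 mm (distance of driver from where it was at the start of the episode above 0.03 m).
It fails at once if The copper wire spool is moved more than 30 mm or tipped over (distance of wirespool from where it was at the start of the episode above 0.03 m or angle between wirespool's own z axis and vertical above 0.5 rad).
It fails at once if The white mug is moved more than 30 mm or tipped over (distance of cup from where it was at the start of the episode above 0.03 m or angle between cup's own z axis and vertical above 0.5 rad).
It also fails if it takes over 58 s, if anything falls off the work surface, if the arm or the gripper's body presses on something with over 40 N, if the wrist force passes 120 N, or if a joint passes its speed limit or range.

### The arm

A 6-joint arm with a two-finger parallel gripper is mounted at the origin on the work surface. World frame = base frame: x ahead of the robot, y to its left, z up, the work surface at z = 0. Lengths are in m, angles in rad, forces in N, time in s.
With the tool pointing down it reaches from about 0.35 to 0.775 m from the base axis. Payload 5.5 kg.
Tool frame: the origin (TCP) lies midway between the tips of the shut fingers; the grasp point (between the pads) lies grasp_offset behind it (grasp_offset is the distance from the TCP to the grasp point, in m); z points along the fingers, y is the line along which they close (so a half turn about z gives the same grasp; the last joint's range is limited). The gripper opens to 85 mm and grips with 20 to 120 N. Pads are 22 mm wide; open, the fingers measure 114 mm over their backs; the gripper's body (76 mm by 85 mm) begins 54 mm behind the grasp point. The pads swing forward as they close: fully open they stand 13 mm farther back than shut.
Start: joints at [1.099, 0.313, 0.046, 1.304, 0, 1.431], TCP at [0.187, 0.544, 0.211] pointing down, gripper open.
Joint ranges: [-2.76, 2.76], [-0.86, 1.69], [-1.03, 1.26], [-2.2, 2.34], [-1.47, 1.5], [-3.14, 3.14]. Speed limits (rad/s): [2.57, 2.57, 3.14, 3.14, 3.14, 3.14].

### API

Orientations are given as a unit quaternion [w, x, y, z].
In Python, from workcell import * gives the robot as it stands.
- The arm moves only by the tool step_arm, never from a script. Its argument "deltas" is a list of rows, each a list of 7 numbers: the shift along the world's x, y, z in mm, then the turn, a rotation vector about the world's x, y, z in degrees, then the gripper's target within -1 to 1 (fully open at 1, half-way at 0, shut at -1). A call has 1 to 5 rows; each row shifts and turns the commanded pose from where the row before left it; what a row does not reach is not made up. A row lasts 1/10 s, in which the tool goes at most 50 mm and 8.59 degrees, less where a joint would pass 70% of its speed; a pose out of reach is approached as far as the arm can. A call is refused whole if a number of a shift passes 50 or a number of a turn 8.59, either way. A call with a gripper value outside its range is refused whole. The fingers move at their own pace and stop on an object; "newtons" is the grip in N (left out, the last holds). Time passes only in rows, so rows that do not move let the fingers close. It gives the time, the measured TCP pose, the force, the opening and the grip force at its end, in the units of the state.
- get_state(): the state, without advancing time (a new reading comes with each control period).
- read_camera(name): name is "scene" or "top" or "wrist"; returns a dict with "image" (384x512x3 uint8, red, green, blue), "z_map" (384x512 float32, m along the optical axis (not along the pixel's ray), 0 where there is no reading), "K" (3x3 intrinsics, pixels), "world_from_camera" (4x4, takes a point from camera to world coordinates). Camera axes: x right, y down, z forward; pixel columns grow to the right and rows downward; lengths in m; the calibration is good to about 2 mm. A picture is of the moment at which its call begins.
- hand_in(): hands the job in; it is judged then, once.
The state is a dict: "clock": time; "joint_pos": joint angles; "qvel": joint speeds; "tau": joint torques, N m; "tcp_pos": TCP position; "orientation": TCP orientation; "wrist_force": force on the tool from outside, world axes, zero at the start; "ft_torque": the same for the moment, N m; "finger_gap": finger opening in m; "grip_force": force on a finger pad.
Only numpy, scipy, OpenCV 4.12 (cv2) and the standard library are available. Lean on these libraries where they do the work, as an engineer would, in place of code of your own. Each camera call takes 0.05 s, during which the arm holds its last target. There are 200 camera calls.

## Working session

There is one attempt and no reset: what is moved stays moved. The work goes in short steps, Python scripts to look and compute and a tool call to move; the robot and the scene stay as the last step left them, time stands still between calls to the robot, and variables do not carry over. Pictures are saved under pics/ and viewed, at most 10 in all, crops included, and the job is handed in when it is done.

Besides the shell and the picture viewer there is one more tool, called after "Call:" in YAML: its name, and indented under it one key for each argument. step_arm: Moves the arm, as the interface text tells. Its arguments: {"type":"object","properties":{"deltas":{"type":"array","items":{"type":"array","items":{"type":"number"}}},"newtons":{"type":"number"}},"required":["deltas"]}

```bash
mkdir -p pics
cat > h.py <<'E'
from workcell import *
import numpy as np, cv2
def pts(c):
    z=c["z_map"];K=c["K"];T=c["world_from_camera"]
    v,u=np.mgrid[:z.shape[0],:z.shape[1]]
    p=np.stack([(u-K[0,2])/K[0,0]*z,(v-K[1,2])/K[1,1]*z,z],-1)
    w=p@T[:3,:3].T+T[:3,3]; w[z==0]=np.nan
    return w
def save(c,n): cv2.imwrite(f"pics/{n}.png",c["image"][...,::-1])
E
python3 - <<'E'
from h import *
s=get_state();print(s)
import pickle
for n in("scene","top"):
    c=read_camera(n);pickle.dump(c,open(n+".pkl","wb"));print(n,c["world_from_camera"].round(3).tolist(),c["K"][0,0])
    if n=="top": a=c["image"]
    else:b=c["image"]
im=np.vstack([b,a])[...,::-1]
cv2.imwrite("pics/a.png",np.hstack([b,a])[...,::-1][:,:,:] if 0 else cv2.resize(np.hstack([b,a])[...,::-1],(800,300)))
save({"image":a},"top0")
E
```

```text
{'clock': 0.0, 'joint_pos': array([ 1.09938809e+00,  3.13989240e-01,  4.49794873e-02,  1.30360406e+00,
       -3.70957631e-06,  1.43124430e+00]), 'qvel': array([ 7.09172617e-04,  1.76962939e-03,  2.02723641e-05,  4.45395711e-04,
       -1.89088457e-03,  1.00536247e-03]), 'tau': array([-7.36981565e-04, -4.80623424e+01,  2.98535728e+01,  1.93189911e-02,
       -2.68145022e-04,  3.78600276e-06]), 'tcp_pos': array([0.18706627, 0.54313856, 0.20991547]), 'orientation': array([-2.71537292e-04,  1.65167690e-01,  9.86265080e-01, -8.67230802e-04]), 'wrist_force': array([ 0.35658146, -0.40702009, -0.1620959 ]), 'ft_torque': array([ 0.02490491,  0.02791279, -0.00946945]), 'grip_force': 0.0, 'finger_gap': 0.08521912227705586}
scene [[-0.73, 0.419, -0.54, 1.171], [0.684, 0.438, -0.584, 0.691], [-0.008, -0.795, -0.606, 0.813], [0.0, 0.0, 0.0, 1.0]] 407.6495281111877
top [[-0.015, -0.997, 0.081, 0.418], [-1.0, 0.016, 0.004, -0.025], [-0.005, -0.081, -0.997, 1.107], [0.0, 0.0, 0.0, 1.0]] 405.8693626548243
```

View pics/top0.png

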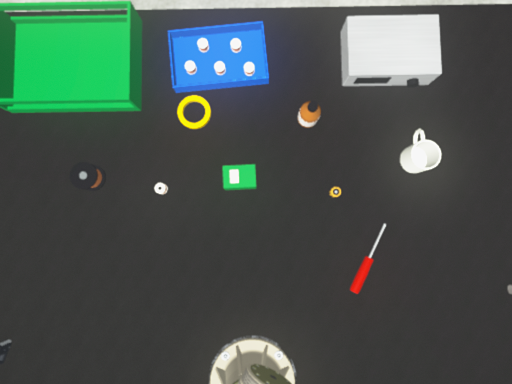

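View pics/a.png

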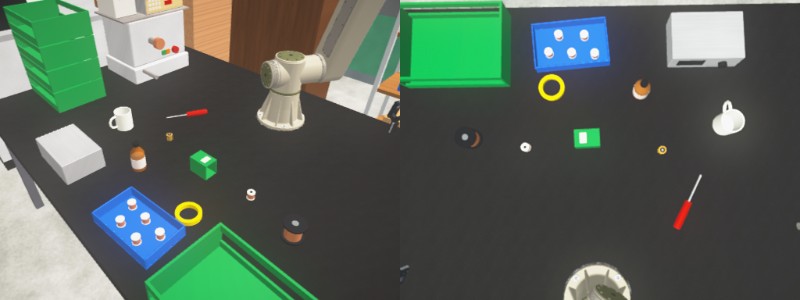

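The top view shows the tub at (240,177), the bobbin at (161,188) and the commutator at (335,192). The label is at (234,176). Tape, bottle, spool and mug are all well clear of them.

Call:
step_arm:
  deltas:
    - [26.5, -32.4, 0, 0, 0, -5.33, 1]
    - [26.5, -32.4, 0, 0, 0, -5.33, 1]
    - [26.5, -32.4, 0, 0, 0, -5.33, 1]
    - [26.5, -32.4, 0, 0, 0, -5.33, 1]
    - [26.5, -32.4, 0, 0, 0, -5.33, 1]
  newtons: 40

```text
clock: 0.6
tcp_pos: [0.3203, 0.3802, 0.2105]
orientation: [-0.0, 0.39, 0.921, -0.0]
wrist_force: [-0.7, 0.1, 0.0]
finger_gap: 0.0855
grip_force: 0.0
```

Call:
step_arm:
  deltas:
    - [26.5, -32.4, 0, 0, 0, -5.33, 1]
    - [26.5, -32.4, 0, 0, 0, -5.33, 1]
    - [26.5, -32.4, 0, 0, 0, -5.33, 1]
    - [26.5, -32.4, 0, 0, 0, -5.33, 1]
    - [26.5, -32.4, 0, 0, 0, -5.33, 1]

```text
clock: 1.1
tcp_pos: [0.4529, 0.2181, 0.2105]
orientation: [-0.0, 0.592, 0.806, -0.0]
wrist_force: [0.9, 0.5, -0.4]
finger_gap: 0.0855
grip_force: 0.0
```

Call:
step_arm:
  deltas:
    - [26.5, -32.4, 0, 0, 0, -5.33, 1]
    - [26.5, -32.4, 0, 0, 0, -5.33, 1]
    - [26.5, -32.4, 0, 0, 0, -5.33, 1]
    - [0, 0, 0, 0, 0, 0, 1]

```text
clock: 1.5
tcp_pos: [0.5346, 0.1187, 0.2099]
orientation: [0.001, 0.699, 0.715, -0.0]
wrist_force: [1.0, -0.4, -0.2]
finger_gap: 0.0851
grip_force: 0.0
```

Call:
step_arm:
  deltas:
    - [0, 0, 0, -8.5, -0.26, 0, 1]
    - [0, 0, 0, -8.5, -0.26, 0, 1]
    - [0, 0, 0, -8.5, -0.26, 0, 1]
    - [0, 0, 0, -8.5, -0.26, 0, 1]
    - [0, 0, 0, -8.5, -0.26, 0, 1]

```text
clock: 2.0
tcp_pos: [0.532, 0.1236, 0.212]
orientation: [0.263, 0.648, 0.669, -0.252]
wrist_force: [-0.5, 0.3, -0.0]
finger_gap: 0.0858
grip_force: 0.0
```

Call:
step_arm:
  deltas:
    - [0, 0, 0, 0, 0, 0, 1]
    - [0, 0, 0, 0, 0, 0, 1]

```text
clock: 2.2
tcp_pos: [0.5312, 0.1236, 0.2091]
orientation: [0.259, 0.648, 0.67, -0.253]
wrist_force: [0.5, 0.1, 1.3]
finger_gap: 0.0851
grip_force: 0.0
```

Call:
step_arm:
  deltas:
    - [0, 0, -40, 0, 0, 0, 1]
    - [0, 0, -40, 0, 0, 0, 1]
    - [0.8, -25.5, -27.7, 0, 0, 0, 1]
    - [0.8, -25.5, -27.7, 0, 0, 0, 1]
    - [0, 0, 0, 0, 0, 0, 1]

```text
clock: 2.7
tcp_pos: [0.5311, 0.0675, 0.0743]
orientation: [0.259, 0.65, 0.668, -0.254]
wrist_force: [0.1, -0.8, 0.9]
finger_gap: 0.0854
grip_force: 0.0
```

Run:
```python
from h import *
c=read_camera("wrist");save(c,"w1");s=get_state();print(s["tcp_pos"],s["wrist_force"])
w=pts(c);im=c["image"].astype(int);m=(im[...,1]>1.4*im[...,0])&(im[...,1]>1.4*im[...,2])&(w[...,2]>.058)&(w[...,2]<.075)
r=w[m];print(len(r),cv2.minAreaRect((r[:,:2]*1000).astype(np.float32)))
```

```text
[0.53244347 0.0689203  0.07611872] [ 0.98931595 -0.45538134  1.23597656]
3044 ((619.2939453125, -361.4551086425781), (71.90386199951172, 885.1076049804688), 12.276376724243164)
```

View pics/w1.png

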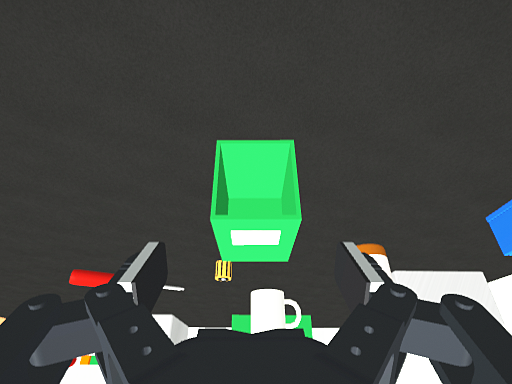

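The wrist view shows the open mouth facing the camera at (257,180). The tub, columns 211–301, is centred between the pads at columns 163 and 345.

Call:
step_arm:
  deltas:
    - [0.5, -24, -28, 0, 0, 0, 1]
    - [0.5, -24, -28, 0, 0, 0, 1]
    - [0, 0, 0, 0, 0, 0, 1]
    - [0, 0, 0, 0, 0, 0, -1]
    - [0, 0, 0, 0, 0, 0, -1]
  newtons: 30

```text
clock: 3.25
tcp_pos: [0.5364, 0.0245, 0.0218]
orientation: [0.261, 0.65, 0.668, -0.25]
wrist_force: [0.8, 1.2, 1.1]
finger_gap: 0.059
grip_force: 0.8
```

Call:
step_arm:
  deltas:
    - [0, 0, 0, 0, 0, 0, -1]
    - [0, 0, 0, 0, 0, 0, -1]
    - [0, 0, 0, 0, 0, 0, -1]
    - [0, 0, 0, 0, 0, 0, -1]

```text
clock: 3.65
tcp_pos: [0.5365, 0.0246, 0.0219]
orientation: [0.262, 0.649, 0.669, -0.251]
wrist_force: [-0.3, 0.9, 7.5]
finger_gap: 0.0574
grip_force: 32.9
```

Call:
step_arm:
  deltas:
    - [0, 0, 20, 0, 0, 0, -1]
    - [0, 0, 20, 0, 0, 0, -1]
    - [0, 0, 20, 0, 0, 0, -1]
    - [0, 0, 10, 0, 0, 0, -1]
    - [0, 0, 0, 8.18, 0.25, 0, -1]

```text
clock: 4.15
tcp_pos: [0.534, 0.0266, 0.0876]
orientation: [0.21, 0.664, 0.688, -0.205]
wrist_force: [-1.1, -1.1, -2.2]
finger_gap: 0.0574
grip_force: 32.6
```

Call:
step_arm:
  deltas:
    - [0, 0, 0, 8.18, 0.25, 0, -1]
    - [0, 0, 0, 8.18, 0.25, 0, -1]
    - [0, 0, 0, 8.18, 0.25, 0, -1]
    - [0, 0, 0, 8.18, 0.25, 0, -1]
    - [0, 0, 0, 8.18, 0.25, 0, -1]

```text
clock: 4.65
tcp_pos: [0.5354, 0.024, 0.0912]
orientation: [-0.042, 0.695, 0.717, 0.043]
wrist_force: [0.2, -0.1, -2.5]
finger_gap: 0.0573
grip_force: 32.6
```

Call:
step_arm:
  deltas:
    - [0, 0, 0, 8.18, 0.25, 0, -1]
    - [0, 0, 0, 8.18, 0.25, 0, -1]
    - [0, 0, 0, 8.18, 0.25, 0, -1]
    - [0, 0, 0, 8.18, 0.25, 0, -1]
    - [0, 0, 0, 8.18, 0.25, 0, -1]

```text
clock: 5.15
tcp_pos: [0.5356, 0.0226, 0.0905]
orientation: [-0.289, 0.637, 0.657, 0.283]
wrist_force: [-1.0, 0.9, -1.8]
finger_gap: 0.0577
grip_force: 32.7
```

Call:
step_arm:
  deltas:
    - [0, 0, 0, 0, 0, 0, -1]
    - [0, 0, 0, 0, 0, 0, -1]

```text
clock: 5.35
tcp_pos: [0.5343, 0.0231, 0.0879]
orientation: [-0.29, 0.638, 0.656, 0.279]
wrist_force: [0.1, 0.5, -0.8]
finger_gap: 0.0574
grip_force: 32.6
```

Run:
```python
from h import *
s=get_state();print(s["tcp_pos"],s["orientation"],s["joint_pos"])
for n in("scene","top"):
    c=read_camera(n);w=pts(c);im=c["image"].astype(int)
    m=(im[...,1]>1.4*im[...,0])&(im[...,1]>1.4*im[...,2])&(abs(w[...,0]-.535)<.07)&(abs(w[...,1]-.02)<.08)&(w[...,2]<.2)
    r=w[m];print(n,len(r),np.percentile(r,[1,99],axis=0).round(4))
    if n=="scene":
        v,u=np.where(m);cv2.imwrite("pics/s2.png",cv2.resize(c["image"][v.min()-50:v.max()+50,u.min()-60:u.max()+60,::-1],None,fx=3,fy=3))
```

```text
[0.53427387 0.023057   0.08793764] [-0.28982323  0.63833855  0.65613029  0.27931959] [-0.51259218  0.61998742 -0.09978802  1.36529097  0.68187764  0.84466527]
scene 909 [[ 0.5057 -0.0219  0.004 ]
 [ 0.5678  0.0463  0.1316]]
top 727 [[ 0.5042 -0.0198 -0.0034]
 [ 0.584   0.0557  0.1353]]
```

View pics/s2.png

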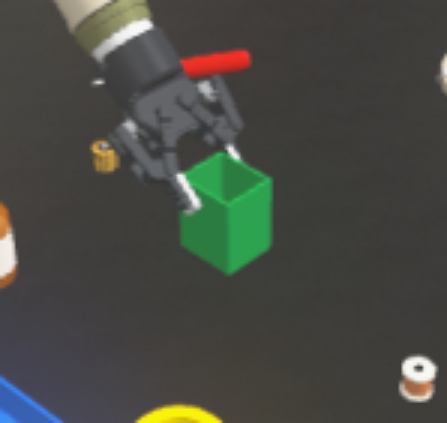

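The crop shows the tub held upright in the gripper at (225,215), mouth up.

Call:
step_arm:
  deltas:
    - [0, 0, -20, 0, 0, 0, -1]
    - [0, 0, -15, 0, 0, 0, -1]
    - [0, 0, -7, 0, 0, 0, -1]
    - [0, 0, -2, 0, 0, 0, -1]
    - [0, 0, 0, 0, 0, 0, -1]

```text
clock: 5.95
tcp_pos: [0.5344, 0.0239, 0.0459]
orientation: [-0.289, 0.637, 0.657, 0.28]
wrist_force: [0.1, 0.2, -2.0]
finger_gap: 0.0577
grip_force: 32.7
```

Call:
step_arm:
  deltas:
    - [0, 0, -1, 0, 0, 0, -1]
    - [0, 0, 0, 0, 0, 0, -1]

```text
clock: 6.15
tcp_pos: [0.5347, 0.0233, 0.0448]
orientation: [-0.289, 0.638, 0.657, 0.28]
wrist_force: [-0.7, 0.3, -1.6]
finger_gap: 0.0574
grip_force: 32.7
```

Call:
step_arm:
  deltas:
    - [0, 0, -1, 0, 0, 0, -1]
    - [0, 0, 0, 0, 0, 0, -1]

```text
clock: 6.35
tcp_pos: [0.5345, 0.0233, 0.0434]
orientation: [-0.289, 0.638, 0.657, 0.28]
wrist_force: [-0.1, 0.2, -0.9]
finger_gap: 0.0579
grip_force: 32.7
```

Call:
step_arm:
  deltas:
    - [0, 0, -1, 0, 0, 0, -1]
    - [0, 0, 0, 0, 0, 0, -1]

```text
clock: 6.55
tcp_pos: [0.5344, 0.0234, 0.0423]
orientation: [-0.289, 0.638, 0.657, 0.28]
wrist_force: [0.3, -0.3, -0.8]
finger_gap: 0.058
grip_force: 32.7
```

Call:
step_arm:
  deltas:
    - [0, 0, -1, 0, 0, 0, -1]
    - [0, 0, 0, 0, 0, 0, -1]

```text
clock: 6.75
tcp_pos: [0.5344, 0.0235, 0.0413]
orientation: [-0.289, 0.638, 0.657, 0.28]
wrist_force: [-0.3, -0.2, -1.6]
finger_gap: 0.0578
grip_force: 32.7
```

Call:
step_arm:
  deltas:
    - [0, 0, -1.5, 0, 0, 0, -1]
    - [0, 0, 0, 0, 0, 0, -1]

```text
clock: 6.95
tcp_pos: [0.5345, 0.0236, 0.041]
orientation: [-0.289, 0.638, 0.656, 0.281]
wrist_force: [-1.8, -1.8, 5.2]
finger_gap: 0.0577
grip_force: 33.2
```

Call:
step_arm:
  deltas:
    - [0, 0, -1.5, 0, 0, 0, -1]
    - [0, 0, 0, 0, 0, 0, -1]

```text
clock: 7.15
tcp_pos: [0.5345, 0.0236, 0.0409]
orientation: [-0.29, 0.638, 0.656, 0.281]
wrist_force: [-4.5, -4.2, 14.0]
finger_gap: 0.0576
grip_force: 34.1
```

Call:
step_arm:
  deltas:
    - [0, 0, 1, 0, 0, 0, -1]
    - [0, 0, 0, 0, 0, 0, 1]
    - [0, 0, 0, 0, 0, 0, 1]
    - [0, 0, 0, 0, 0, 0, 1]
    - [0, 0, 0, 0, 0, 0, 1]

```text
clock: 7.65
tcp_pos: [0.5344, 0.0236, 0.0392]
orientation: [-0.289, 0.638, 0.657, 0.28]
wrist_force: [-0.8, 0.6, -0.4]
finger_gap: 0.0856
grip_force: 0.0
```

Call:
step_arm:
  deltas:
    - [0.5, -15, 13.5, 0, 0, 0, 1]
    - [0.7, -22, 20, 0, 0, 0, 1]
    - [0.7, -22, 20, 0, 0, 0, 1]
    - [0.7, -22, 20, 0, 0, 0, 1]
    - [0.7, -22, 20, 0, 0, 0, 1]

```text
clock: 8.15
tcp_pos: [0.5376, -0.0802, 0.1336]
orientation: [-0.289, 0.638, 0.657, 0.28]
wrist_force: [0.1, 0.2, -0.0]
finger_gap: 0.0858
grip_force: 0.0
```

Call:
step_arm:
  deltas:
    - [-8, -28, 15, -8, -0.25, 0, 1]
    - [-8, -28, 15, -8, -0.25, 0, 1]
    - [-8, -28, 10, -8, -0.25, 0, 1]
    - [-8, -28, 5, -8, -0.25, 0, 1]
    - [-6, -20, 0, -8, -0.25, 0, 1]

```text
clock: 8.65
tcp_pos: [0.5004, -0.2142, 0.1799]
orientation: [-0.043, 0.696, 0.716, 0.044]
wrist_force: [-0.4, 1.2, -1.0]
finger_gap: 0.0859
grip_force: 0.0
```

Call:
step_arm:
  deltas:
    - [-5, -16, 0, -7.5, -0.25, 0, 1]
    - [0, 0, 0, 0, 0, 0, 1]
    - [0, 0, 0, 0, 0, 0, 1]

```text
clock: 8.95
tcp_pos: [0.4946, -0.2263, 0.1781]
orientation: [-0.001, 0.696, 0.718, 0.001]
wrist_force: [-0.1, 0.0, 0.3]
finger_gap: 0.0853
grip_force: 0.0
```

Run:
```python
from h import *
s=get_state();print(s["tcp_pos"],s["orientation"],s["joint_pos"])
c=read_camera("top");w=pts(c);im=c["image"].astype(int)
g=(im[...,1]>1.4*im[...,0])&(im[...,1]>1.4*im[...,2])&(abs(w[...,0]-.535)<.07)&(abs(w[...,1]-.02)<.08)
r=w[g];print("tub",np.percentile(r,[1,50,99],axis=0).round(4));t=r[r[:,2]>.075];print(cv2.minAreaRect((t[:,:2]*1000).astype(np.float32)),len(t))
save(c,"top3")
c=read_camera("wrist");save(c,"w3");w=pts(c);im=c["image"].astype(int)
m=(abs(w[...,0]-.4935)<.04)&(abs(w[...,1]+.23)<.04)&(w[...,2]>.02)&(w[...,2]<.035)
r=w[m];print(len(r),cv2.minAreaRect((r[:,:2]*1000).astype(np.float32)),np.median(r,0))
```

```text
[ 0.49460693 -0.2263265   0.17806366] [-5.96157949e-04  6.96053913e-01  7.17988181e-01  1.25166875e-03] [-0.57836033  0.26511341 -0.10010829  1.2062686   0.00268453  0.96141406]
tub [[ 0.5038 -0.0216 -0.0024]
 [ 0.5394  0.0143  0.0048]
 [ 0.5774  0.0525  0.0861]]
((533.5501708984375, 11.10167121887207), (58.214725494384766, 65.78057098388672), 1.8337457180023193) 129
423 ((494.0802917480469, -231.3094482421875), (24.96636199951172, 25.886301040649414), 2.4181854724884033) [ 0.49417787 -0.23099542  0.02618968]
```

View pics/w3.png

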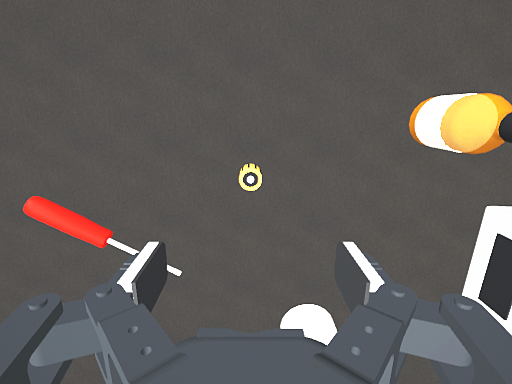

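The wrist view shows the commutator at (250,178), between the fingers. The screwdriver tip at (180,272) is clear of it.

Call:
step_arm:
  deltas:
    - [-0.5, -4.7, -44, 0, 0, 0, 1]
    - [0, 0, -45, 0, 0, 0, 1]
    - [0, 0, -45, 0, 0, 0, 1]
    - [0, 0, -30, 0, 0, 0, 1]
    - [0, 0, -9, 0, 0, 0, 1]

```text
clock: 9.55
tcp_pos: [0.4914, -0.2308, 0.0003]
orientation: [-0.004, 0.697, 0.717, -0.0]
wrist_force: [-0.5, 0.5, 0.5]
finger_gap: 0.0856
grip_force: 0.0
```

Call:
step_arm:
  deltas:
    - [0, 0, 0, 0, 0, 0, 1]
    - [0, 0, 0, 0, 0, 0, -1]
    - [0, 0, 0, 0, 0, 0, -1]
    - [0, 0, 0, 0, 0, 0, -1]
    - [0, 0, 0, 0, 0, 0, -1]

```text
clock: 10.05
tcp_pos: [0.4951, -0.2327, 0.0062]
orientation: [0.002, 0.696, 0.718, 0.0]
wrist_force: [0.9, 0.2, -0.0]
finger_gap: 0.0286
grip_force: 0.0
```

Call:
step_arm:
  deltas:
    - [0, 0, 0, 0, 0, 0, -1]
    - [0, 0, 0, 0, 0, 0, -1]
    - [0, 0, 0, 0, 0, 0, -1]
    - [0, 0, 0, 0, 0, 0, -1]

```text
clock: 10.45
tcp_pos: [0.49, -0.2328, 0.0071]
orientation: [-0.001, 0.697, 0.717, -0.003]
wrist_force: [-17.3, -0.1, 24.6]
finger_gap: -0.0
grip_force: 12.1
```

The grip missed, with the gap at 0, so I'm opening up and looking again.

Call:
step_arm:
  deltas:
    - [0, 0, 0, 0, 0, 0, 1]
    - [0, 0, 0, 0, 0, 0, 1]
    - [0, 0, 0, 0, 0, 0, 1]
    - [0, 0, 0, 0, 0, 0, 1]
    - [0, 0, 0, 0, 0, 0, 1]

```text
clock: 10.95
tcp_pos: [0.4943, -0.2321, 0.0047]
orientation: [0.0, 0.696, 0.718, 0.0]
wrist_force: [-1.3, -0.5, 0.0]
finger_gap: 0.072
grip_force: 0.0
```

Call:
step_arm:
  deltas:
    - [0, 0, 40, 0, 0, 0, 1]
    - [0, 0, 45, 0, 0, 0, 1]
    - [0, 0, 45, 0, 0, 0, 1]
    - [0, 0, 40, 0, 0, 0, 1]
    - [0, 0, 0, 0, 0, 0, 1]

```text
clock: 11.45
tcp_pos: [0.4975, -0.2342, 0.1811]
orientation: [0.006, 0.696, 0.718, 0.001]
wrist_force: [1.5, 0.2, 0.7]
finger_gap: 0.0856
grip_force: 0.0
```

```bash
cat > f.py <<'E'
from h import *
import sys
def find(cam,x0,y0,rad,h0=.012,h1=.04,name=None):
    c=read_camera(cam);w=pts(c)
    if name: save(c,name)
    m=(abs(w[...,0]-x0)<rad)&(abs(w[...,1]-y0)<rad)&(w[...,2]>h0)&(w[...,2]<h1)
    r=w[m];print(cam,len(r))
    if len(r): print(cv2.minAreaRect((r[:,:2]*1000).astype(np.float32)),np.median(r,0).round(4),r[:,2].max(), c["image"][m].mean(0).astype(int))
E
python3 - <<'E'
from f import *
s=get_state();print(s["tcp_pos"],s["finger_gap"])
find("wrist",.494,-.231,.06,name="w4")
E
```

```text
[ 0.49748746 -0.23417968  0.18113354] 0.08558848696280473
wrist 445
((494.924072265625, -231.27011108398438), (25.434104919433594, 25.580402374267578), 68.48883056640625) [ 0.4949 -0.2302  0.026 ] 0.028256045068350277 [196 193 129]
```

View pics/w4.png

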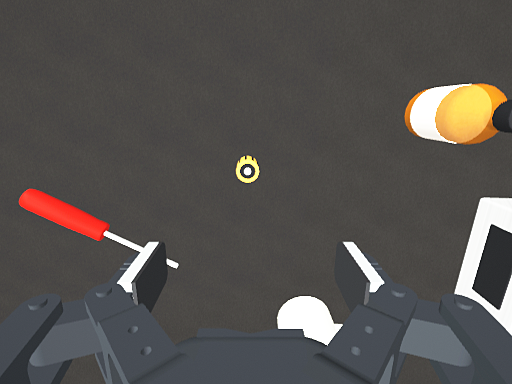

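The commutator still stands at about (248,170) px, unmoved. I'll retry slightly lower and close in stages.

Call:
step_arm:
  deltas:
    - [0, 1, -44, 0, 0, 0, 1]
    - [0, 0, -45, 0, 0, 0, 1]
    - [0, 0, -45, 0, 0, 0, 1]
    - [0, 0, -30, 0, 0, 0, 1]
    - [0, 0, -9, 0, 0, 0, 1]
  newtons: 30

```text
clock: 12.0
tcp_pos: [0.4903, -0.2286, -0.0032]
orientation: [-0.004, 0.696, 0.718, -0.001]
wrist_force: [0.3, 0.2, 0.4]
finger_gap: 0.0854
grip_force: 0.0
```

Call:
step_arm:
  deltas:
    - [0, 0, 0, 0, 0, 0, 1]
    - [0, 0, 0, 0, 0, 0, 1]
    - [0, 0, 0, 0, 0, 0, 0]
    - [0, 0, 0, 0, 0, 0, -0.2]
    - [0, 0, 0, 0, 0, 0, -0.2]

```text
clock: 12.5
tcp_pos: [0.495, -0.2318, 0.0032]
orientation: [0.002, 0.696, 0.718, 0.0]
wrist_force: [-0.6, 0.7, 0.0]
finger_gap: 0.0442
grip_force: 0.0
```

Run:
```python
from f import *
s=get_state();print(s["tcp_pos"],s["finger_gap"],s["wrist_force"])
find("wrist",.494,-.231,.02,name="w5")
find("scene",.494,-.231,.02)
```

```text
[ 0.49504341 -0.23176289  0.00315354] 0.044159069487753416 [-0.63666349  0.68797435  0.04292975]
wrist 2024
((494.86029052734375, -230.8525390625), (25.74323272705078, 26.55512046813965), 10.642128944396973) [ 0.4948 -0.2282  0.0258] 0.028457430077553775 [205 204 179]
scene 64
((494.9533386230469, -229.74407958984375), (38.52378845214844, 25.503700256347656), 15.591712951660156) [ 0.496  -0.2249  0.0257] 0.03883206821171281 [138 117  78]
```

View pics/w5.png

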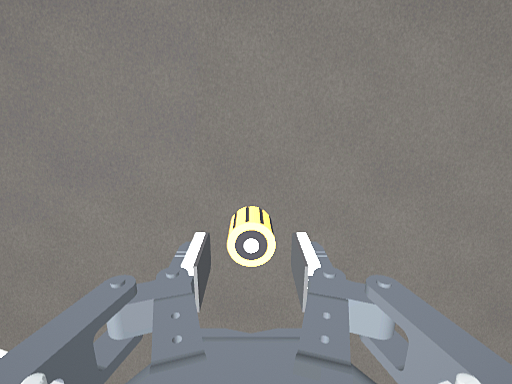

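The picture shows the commutator top at (251,245) and the pads at columns 208 and 297. The pad ends look higher than expected, so I'll measure them with the depth map.

Run:
```python
from h import *
c=read_camera("wrist");w=pts(c)
for (v,u) in [(235,204),(245,200),(255,198),(268,190),(275,206),(290,204),(305,200),(235,300),(250,305),(268,312),(280,296),(300,305),(210,251),(245,251)]:
    print(v,u,w[v,u].round(4),c["image"][v,u])
print(get_state()["orientation"],c["world_from_camera"].round(3))
```

```text
235 204 [ 0.4702 -0.2231  0.0308] [255 255 255]
245 200 [ 0.4688 -0.2265  0.0353] [255 255 255]
255 198 [ 0.4708 -0.2228  0.0522] [255 255 255]
268 190 [ 0.4704 -0.2202  0.0672] [124 131 143]
275 206 [ 0.4757 -0.2268  0.0615] [187 191 194]
290 204 [ 0.4754 -0.2312  0.0655] [79 86 93]
305 200 [ 0.4788 -0.2164  0.0937] [123 131 143]
235 300 [ 5.256e-01 -2.356e-01  5.000e-04] [126 123 116]
250 305 [ 0.5204 -0.2251  0.0407] [149 160 173]
268 312 [ 0.5176 -0.2188  0.0675] [122 130 143]
280 296 [ 0.5128 -0.2273  0.0628] [116 124 132]
300 305 [ 0.51   -0.2151  0.092 ] [122 131 142]
210 251 [ 0.4942 -0.218   0.0054] [255 255 187]
245 251 [ 0.4945 -0.2298  0.0274] [255 255 255]
[9.06451048e-04 6.96456012e-01 7.17598865e-01 2.65396592e-04] [[ 1.     0.027  0.01   0.492]
 [ 0.029 -0.958 -0.285 -0.161]
 [ 0.002  0.286 -0.958  0.165]
 [ 0.     0.     0.     1.   ]]
```

Depth shows the finger tips about 25 mm above the reported TCP at this gap. Shut, they would sit about 19 mm above it, which explains pressing on the part's top. I'll lower to suit.

Call:
step_arm:
  deltas:
    - [0, 0, -5, 0, 0, 0, -0.1]
    - [0, 0, -5, 0, 0, 0, -0.1]
    - [0, 0, -4, 0, 0, 0, -0.1]
    - [0, 0, -2, 0, 0, 0, -0.1]
    - [0, 0, 0, 0, 0, 0, -0.1]

```text
clock: 13.15
tcp_pos: [0.4938, -0.2309, -0.0147]
orientation: [-0.0, 0.696, 0.718, 0.0]
wrist_force: [0.0, -0.2, -0.7]
finger_gap: 0.0381
grip_force: 0.0
```

Call:
step_arm:
  deltas:
    - [0, 0, 0, 0, 0, 0, -1]
    - [0, 0, 0, 0, 0, 0, -1]
    - [0, 0, 0, 0, 0, 0, -1]
    - [0, 0, 0, 0, 0, 0, -1]

```text
clock: 13.55
tcp_pos: [0.4942, -0.2312, -0.014]
orientation: [0.0, 0.696, 0.718, 0.0]
wrist_force: [-0.4, 0.7, -0.1]
finger_gap: 0.025
grip_force: 29.5
```

Call:
step_arm:
  deltas:
    - [0, 0, 30, 0, 0, 0, -1]
    - [0, 0, 45, 0, 0, 0, -1]
    - [0, 0, 45, 0, 0, 0, -1]
    - [0, 0, 35, 0, 0, 0, -1]
    - [6.5, 38, 0, 0, 0, 0, -1]

```text
clock: 14.05
tcp_pos: [0.5044, -0.1981, 0.1469]
orientation: [0.006, 0.698, 0.716, 0.001]
wrist_force: [2.3, 0.2, -0.9]
finger_gap: 0.0253
grip_force: 29.6
```

Call:
step_arm:
  deltas:
    - [6.5, 40, 0, 0, 0, 0, -1]
    - [6.5, 40, 0, 0, 0, 0, -1]
    - [6.5, 40, 0, 0, 0, 0, -1]
    - [6.5, 40, 0, 0, 0, 0, -1]
    - [6.5, 32, 0, 0, 0, 0, -1]

```text
clock: 14.55
tcp_pos: [0.533, 0.0009, 0.1411]
orientation: [0.0, 0.696, 0.718, 0.0]
wrist_force: [0.7, -0.9, 0.0]
finger_gap: 0.0247
grip_force: 29.6
```

Call:
step_arm:
  deltas:
    - [0, 0, 0, 0, 0, 0, -1]
    - [0, 0, 0, 0, 0, 0, -1]
    - [0, 0, -25, 0, 0, 0, -1]
    - [0, 0, -20, 0, 0, 0, -1]
    - [0, 0, 0, 0, 0, 0, -1]

```text
clock: 15.05
tcp_pos: [0.5308, -0.0022, 0.0933]
orientation: [-0.002, 0.697, 0.717, -0.001]
wrist_force: [-0.3, 0.5, 0.4]
finger_gap: 0.0248
grip_force: 29.7
```

Call:
step_arm:
  deltas:
    - [0, 0, 0, 0, 0, 0, -1]
    - [0, 0, 0, 0, 0, 0, -1]

```text
clock: 15.25
tcp_pos: [0.534, -0.002, 0.0971]
orientation: [0.001, 0.697, 0.717, 0.001]
wrist_force: [0.7, 0.5, 0.6]
finger_gap: 0.0249
grip_force: 29.7
```

Run:
```python
from h import *
print(get_state()["tcp_pos"],get_state()["finger_gap"])
c=read_camera("wrist");save(c,"w6");w=pts(c);im=c["image"].astype(int)
g=(im[...,1]>1.4*im[...,0])&(im[...,1]>1.4*im[...,2])&(abs(w[...,0]-.535)<.06)&(abs(w[...,1]-.02)<.08)&(w[...,2]>.075)&(w[...,2]<.095)
r=w[g];print(len(r),np.percentile(r,[1,99],axis=0).round(4))
```

```text
[ 0.5340158  -0.00204584  0.09706813] 0.024854015405127904
1688 [[ 0.5048 -0.0148  0.0757]
 [ 0.5634  0.0442  0.0851]]
```

View pics/w6.png

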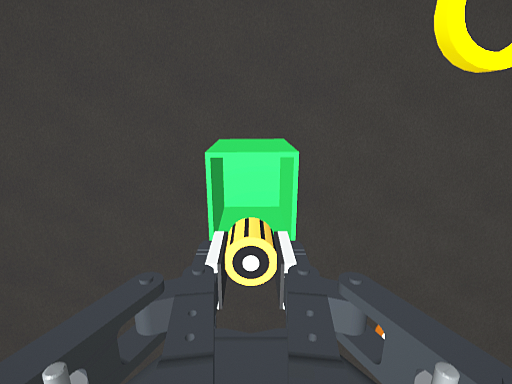

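The held commutator at (250,260) lines up with the open tub, columns 206–298, below it.

Call:
step_arm:
  deltas:
    - [0, 0, -15, 0, 0, 0, -1]
    - [0, 0, -10, 0, 0, 0, -1]
    - [0, 0, -5, 0, 0, 0, -1]
    - [0, 0, 0, 0, 0, 0, -1]
    - [0, 0, 0, 0, 0, 0, -1]

```text
clock: 15.8
tcp_pos: [0.5334, -0.0012, 0.0662]
orientation: [0.0, 0.696, 0.718, 0.0]
wrist_force: [0.1, 0.5, -0.0]
finger_gap: 0.0246
grip_force: 29.7
```

Call:
step_arm:
  deltas:
    - [0, 0, 0, 0, 0, 0, 1]
    - [0, 0, 0, 0, 0, 0, 1]
    - [0, 0, 0, 0, 0, 0, 1]
    - [0, 0, 0, 0, 0, 0, 1]
    - [0, 0, 25, 0, 0, 0, 1]

```text
clock: 16.3
tcp_pos: [0.5306, -0.0009, 0.0884]
orientation: [-0.002, 0.696, 0.718, -0.002]
wrist_force: [-0.2, -0.9, 0.6]
finger_gap: 0.0853
grip_force: 0.0
```

Call:
step_arm:
  deltas:
    - [0, 0, 40, 0, 0, 0, 1]
    - [-4, 40, 10, 0, 0, 0, 1]
    - [-4, 40, 0, 0, 0, 0, 1]
    - [-4, 40, 0, 0, 0, 0, 1]
    - [-4, 40, 0, 0, 0, 0, 1]

```text
clock: 16.8
tcp_pos: [0.5172, 0.1601, 0.1414]
orientation: [0.001, 0.697, 0.717, 0.001]
wrist_force: [0.6, 0.0, 0.2]
finger_gap: 0.0854
grip_force: 0.0
```

Call:
step_arm:
  deltas:
    - [-4, 40, 0, 0, 0, 0, 1]
    - [-3.5, 40, 0, 0, 0, 0, 1]
    - [0, 0, 0, 0, 0, 0, 1]
    - [0, 0, 0, 0, 0, 0, 1]

```text
clock: 17.2
tcp_pos: [0.5094, 0.2396, 0.1408]
orientation: [0.001, 0.696, 0.718, -0.0]
wrist_force: [0.3, -0.1, 0.3]
finger_gap: 0.0854
grip_force: 0.0
```

Run:
```python
from f import *
print(get_state()["tcp_pos"])
find("wrist",.5105,.238,.03)
find("top",.5335,.0111,.027,h0=.01,h1=.07)
find("top",.5335,.0111,.05,h0=.075,h1=.1)
```

```text
[0.50935441 0.23959748 0.14080629]
wrist 629
((511.1943054199219, 238.1265411376953), (27.028989791870117, 27.642101287841797), 1.5537441968917847) [0.5108 0.2387 0.0277] 0.029762097964734946 [238 238 238]
top 141
((539.9000854492188, 11.527608871459961), (40.5481071472168, 51.6745491027832), 0.6676779389381409) [5.414e-01 4.000e-04 3.000e-02] 0.06953436019703396 [127 169  85]
top 135
((533.6246337890625, 10.797050476074219), (58.538291931152344, 65.93228912353516), 1.926213264465332) [0.5399 0.0135 0.0838] 0.08996419789833987 [ 54 181  95]
```

Call:
step_arm:
  deltas:
    - [1.5, -1.5, -45, 0, 0, 0, 1]
    - [0, 0, -45, 0, 0, 0, 1]
    - [0, 0, -40, 0, 0, 0, 1]
    - [0, 0, -18, 0, 0, 0, 1]
    - [0, 0, -7, 0, 0, 0, 1]

```text
clock: 17.85
tcp_pos: [0.5095, 0.2352, -0.0166]
orientation: [-0.001, 0.697, 0.717, -0.002]
wrist_force: [0.2, -0.2, 0.1]
finger_gap: 0.0857
grip_force: 0.0
```

Call:
step_arm:
  deltas:
    - [0, 0, -3, 0, 0, 0, 1]
    - [0, 0, 0, 0, 0, 0, 0]
    - [0, 0, 0, 0, 0, 0, 0]
    - [0, 0, 0, 0, 0, 0, -1]
    - [0, 0, 0, 0, 0, 0, -1]

```text
clock: 18.35
tcp_pos: [0.5119, 0.2375, -0.0161]
orientation: [0.001, 0.696, 0.718, 0.001]
wrist_force: [-2.4, 0.6, 1.8]
finger_gap: 0.0283
grip_force: 1.0
```

Call:
step_arm:
  deltas:
    - [0, 0, 0, 0, 0, 0, -1]
    - [0, 0, 0, 0, 0, 0, -1]
    - [0, 0, 0, 0, 0, 0, -1]

```text
clock: 18.65
tcp_pos: [0.5119, 0.2376, -0.016]
orientation: [0.001, 0.696, 0.718, 0.001]
wrist_force: [-0.9, -0.3, 5.4]
finger_gap: 0.0256
grip_force: 29.1
```

Call:
step_arm:
  deltas:
    - [0, 0, 20, 0, 0, 0, -1]
    - [0, 0, 45, 0, 0, 0, -1]
    - [0, 0, 45, 0, 0, 0, -1]
    - [0, 0, 45, 0, 0, 0, -1]
    - [3.7, -35, 0, 0, 0, 0, -1]

```text
clock: 19.15
tcp_pos: [0.519, 0.2058, 0.145]
orientation: [0.003, 0.695, 0.719, 0.006]
wrist_force: [1.4, 0.6, -1.4]
finger_gap: 0.0256
grip_force: 29.6
```

Call:
step_arm:
  deltas:
    - [3.7, -36, 0, 0, 0, 0, -1]
    - [3.7, -36, 0, 0, 0, 0, -1]
    - [3.7, -36, 0, 0, 0, 0, -1]
    - [3.7, -36, 0, 0, 0, 0, -1]
    - [3.5, -35, 0, 0, 0, 0, -1]

```text
clock: 19.65
tcp_pos: [0.5331, 0.0219, 0.1379]
orientation: [0.0, 0.696, 0.718, 0.0]
wrist_force: [0.8, 0.2, 0.3]
finger_gap: 0.0261
grip_force: 29.6
```

Call:
step_arm:
  deltas:
    - [0, 0, 0, 0, 0, 0, -1]
    - [0, 0, 0, 0, 0, 0, -1]
    - [0, 0, -25, 0, 0, 0, -1]
    - [0, 0, -10, 0, 0, 0, -1]
    - [0, 0, 0, 0, 0, 0, -1]

```text
clock: 20.15
tcp_pos: [0.5313, 0.0246, 0.1011]
orientation: [-0.001, 0.696, 0.718, -0.001]
wrist_force: [0.3, 0.3, -0.1]
finger_gap: 0.0258
grip_force: 29.6
```

Call:
step_arm:
  deltas:
    - [0, 0, 0, 0, 0, 0, -1]
    - [0, 0, 0, 0, 0, 0, -1]

```text
clock: 20.35
tcp_pos: [0.5338, 0.0237, 0.1037]
orientation: [0.001, 0.696, 0.718, 0.001]
wrist_force: [-0.0, -0.2, 0.0]
finger_gap: 0.026
grip_force: 29.6
```

Run:
```python
from f import *
print(get_state()["tcp_pos"],get_state()["finger_gap"])
find("wrist",.534,.023,.012,h0=.095,h1=.18,name="w7")
```

```text
[0.53376276 0.02373974 0.10371178] 0.02597285428462817
wrist 2413
((534.0088500976562, 23.004013061523438), (23.97479248046875, 23.988353729248047), 0.004274273291230202) [0.5339 0.0259 0.1472] 0.16052445404416393 [226 222 217]
```

View pics/w7.png

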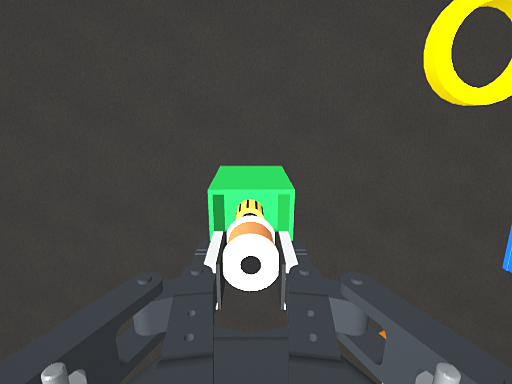

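The bobbin is held upright at (251,262) over the tub, and the commutator is inside the tub at (250,208).

Call:
step_arm:
  deltas:
    - [0, 0, -18, 0, 0, 0, -1]
    - [0, 0, -12, 0, 0, 0, -1]
    - [0, 0, -6, 0, 0, 0, -1]
    - [0, 0, 0, 0, 0, 0, -1]
    - [0, 0, 0, 0, 0, 0, -1]

```text
clock: 20.9
tcp_pos: [0.5333, 0.0232, 0.0671]
orientation: [0.0, 0.696, 0.718, 0.0]
wrist_force: [0.9, 0.8, 0.7]
finger_gap: 0.0259
grip_force: 29.6
```

Call:
step_arm:
  deltas:
    - [0, 0, 0, 0, 0, 0, 1]
    - [0, 0, 0, 0, 0, 0, 1]
    - [0, 0, 0, 0, 0, 0, 1]
    - [0, 0, 0, 0, 0, 0, 1]
    - [0, 0, 25, 0, 0, 0, 1]

```text
clock: 21.4
tcp_pos: [0.5306, 0.0235, 0.0894]
orientation: [-0.002, 0.696, 0.718, -0.002]
wrist_force: [-1.3, 0.4, 0.7]
finger_gap: 0.0853
grip_force: 0.0
```

Call:
step_arm:
  deltas:
    - [0, 0, 40, 0, 0, 0, 1]
    - [0, 35, 20, 0, 0, 0, 1]
    - [0, 40, 0, 0, 0, 0, 1]
    - [0, 40, 0, 0, 0, 0, 1]
    - [0, 40, 0, 0, 0, 0, 1]

```text
clock: 21.9
tcp_pos: [0.5334, 0.1796, 0.1525]
orientation: [0.001, 0.697, 0.717, 0.001]
wrist_force: [1.0, 0.4, 0.1]
finger_gap: 0.0853
grip_force: 0.0
```

Call:
step_arm:
  deltas:
    - [0, 0, 0, 0, 0, 0, 1]
    - [0, 0, 0, 0, 0, 0, 1]
    - [0, 0, 0, 0, 0, 0, 1]
    - [0, 0, 0, 0, 0, 0, 1]
    - [0, 0, 0, 0, 0, 0, 1]

```text
clock: 22.4
tcp_pos: [0.5334, 0.1772, 0.1519]
orientation: [0.0, 0.697, 0.717, 0.0]
wrist_force: [0.5, 0.0, -0.2]
finger_gap: 0.0857
grip_force: 0.0
```

Run:
```python
from f import *
find("top",.5335,.0111,.05,h0=.075,h1=.1)
c=read_camera("top");w=pts(c);cv2.imwrite("pics/t8.png",cv2.resize(c["image"][130:230,180:300,::-1],None,fx=4,fy=4))
im=c["image"].astype(int);m=(abs(w[...,0]-.534)<.026)&(abs(w[...,1]-.011)<.03)&(w[...,2]<.07)&~((im[...,1]>1.4*im[...,0])&(im[...,1]>1.4*im[...,2]))
r=w[m];print(len(r),np.percentile(r,[2,50,98],axis=0).round(3))
```

```text
top 133
((533.54052734375, 10.737289428710938), (58.309959411621094, 65.93231201171875), 2.177429676055908) [0.54   0.0118 0.0837] 0.08835222448704783 [ 57 181  96]
219 [[ 0.521 -0.013  0.002]
 [ 0.533  0.015  0.036]
 [ 0.553  0.041  0.061]]
```

View pics/t8.png

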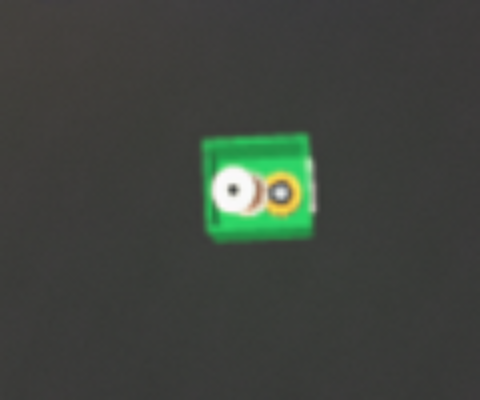

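The crop shows both parts inside the upright tub: bobbin at (235,188), commutator at (281,192).

```bash
python3 -c "
from workcell import *
print(hand_in())"
```

```text
the job is handed in; nothing more can be done
None
```

The tub stands upright with the bobbin and commutator inside, the other items were not touched, and I handed the job in with the clock at about 22.5 s; the first try at the commutator missed, the bobbin may be leaning on the commutator, and no verdict came back.

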